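Show a logger's electronics to the bench camera

ROBOT

A 6-joint arm with a two-finger parallel gripper is mounted at the origin on the work surface. World frame = base frame: x ahead of the robot, y to its left, z up, the work surface at z = 0. Lengths are in mm, angles in rad, forces in N, time in s.
With the tool pointing down it reaches from about 400 to 925 mm from the base axis. Payload 12.5 kg.
Tool frame: the origin (TCP) lies on the centre line of the jaws, within the pads' length; the fingertips stand 14 mm ahead of it and the grasp point (between the pads) lies 5 mm behind it; z points along the fingers, x is the direction in which the jaws open and shut, and the axes are right-handed (so a half turn about z gives the same grasp; the last joint's range is limited). The gripper opens to 95 mm and grips with 3 to 60 N. Pads are 20 mm wide; open, the fingers measure 119 mm over their backs; the gripper's body (75 mm by 180 mm) begins 59 mm behind the grasp point.
Start: joints at [-1.346, 0.491, 1.559, -0, 1.092, -0.106], TCP at [203.023, -591.123, 228.661] pointing down, gripper open.
Joint ranges: [-3.1, 3.1], [-0.84, 2.19], [0.05, 2.79], [-1.13, 4.28], [0.06, 2.93], [-2.69, 2.69]. Speed limits (rad/s): [2.22, 2.22, 2.79, 3.14, 3.14, 3.14].

INTERFACE

Orientations are given as [roll, pitch, yaw] about the fixed x, y, z axes, in that order (R = Rz(yaw) Ry(pitch) Rx(roll)).
In Python, from cell import state, read_camera, job_done gives the robot as it stands.
- The arm moves only by the shell command python3 -m handwheel 'ROWS'. ROWS is JSON, a list of rows, each an object of numbers: "hand": the finger opening in m, from 0 to 0.0951; "x", "y", "z": the shift along the world's x, y, z in m; "spin": the turn about the world's z in units of 5 degrees (1.0 is 5 degrees). In form: [{"hand": .., "x": .., "y": .., "z": .., "spin": ..}, ...]. A call has 1 to 20 rows; each row is the pose to reach, as a shift and turn from the pose commanded when the call began; what a row does not reach only later rows make up. A row lasts 1/12 s, in which the tool goes at most 41.7 mm and 7.16 degrees, less where a joint would pass 70% of its speed; a pose out of reach is approached as far as the arm can. A call with a gripper value outside its range is refused whole. The fingers move at their own pace and stop on an object; the grip force is fixed at half the most. Time passes only in rows, so rows that repeat a pose let the fingers close. It gives the time, the measured TCP pose, the force and the opening at its end, in the units of the state.
- state(): the state, without advancing time (a new reading comes with each control period).
- read_camera(name): name is "scene" or "top" or "wrist"; returns a dict with "img" (480x640x3 uint8, red, green, blue), "fx", "fy", "cx", "cy" (pixels), "T" (4x4, takes a point from camera to world coordinates). Camera axes: x right, y down, z forward; pixel columns grow to the right and rows downward; lengths in mm; the calibration is good to about 2 mm. The wrist camera is an equidistant fisheye: a pixel r from the principal point sees the ray r / f radians off the axis. A picture is of the moment at which its call begins. There is no depth.
- job_done(): hands the job in, once; it reports no verdict.
The state is a dict: "t": time; "joints": joint angles; "qvel": joint speeds; "tau": joint torques, N m; "eef_pos": TCP position; "tcp_rot": TCP orientation; "ft_force": force on the tool from outside, world axes, zero at the start; "moment": the same for the moment, N m; "opening": opening from 0.0 (shut) to 1.0 (fully open).
Only numpy, scipy, OpenCV 4.12 (cv2) and the standard library are available. Lean on these libraries where they do the work, as an engineer would, in place of code of your own. Each camera call takes 0.05 s, during which the arm holds its last target. There are 200 camera calls.

TASK

Take the white cap off the closed clear-tube logger and stand it open side down on the black pad, then draw the electronics carrier straight up out of the tube by its white tab, leaving the tube standing where it is. Hold the carrier up in front of the bench camera for its picture: upright and still in the air, circuit-board side square to the lens, its middle level with the lens and about 11 cm straight out from it. Finish while still holding it there, and leave everything else on the bench as it is.

Things in the scene. Friction and masses are not known exactly. Their poses are not given: they have to be found in the camera images.
- tube: Logger housing on the bench, loose, 0.35 kg: clear tube, 45 mm outside, 39 mm inside, on a 12 mm high hexagonal metal base 68 mm across corners; grey collar 54 mm wide near the top (its top 90 mm up). Open rim 102 mm and inner floor 12 mm above the underside. Origin: centre of the underside, z up. It may stand to the left or the right of the small pot
- cap_center (a point): Centre (half-way up) of the white ribbed logger cap: 56 mm across, 52 mm high, closed on top, open below, about 30 g. At first it sits loosely over the tube's end, lower edge on the collar 90 mm above the tube's underside, top at 142 mm; it overlaps the tube by 12 mm and lifts straight off (no thread or catch). z: its axis, closed end up
- carrier_center (a point): Middle of the electronics carrier, 122 mm long, about 90 g, standing loosely on the tube's inner floor: black round foot (33 mm), strip 28 mm wide with circuit board on its +x side and silver battery on -x, white pull tab on top 32 mm high, 14 mm thick (x), 26 mm wide (y), 29 to 61 mm above this point. Only the tab stands above the rim (32 mm), under the cap at first. z up
- carrier_foot (a point): Centre of the underside of the carrier's foot, 61 mm below its middle; same axes
- lens (a point): Centre of the front glass of the bench camera: grey 44 mm cube with a dark round lens barrel, on a post with a round foot 90 mm across, fixed to the bench; cube top 22 mm above this point. The lens is 150 mm above the bench mat and looks level along its own -x; z up. The post stands 57 mm behind this point
- pad_top (a point): Centre of the top of the black rubber pad, 240 mm (x) by 190 mm (y), 3 mm thick, fixed flat on the green bench mat; it is clear of things at the start. z up
- spare_pot: Small clear pot with a screw lid, 50 mm across, 75 mm high; not part of the job. Origin: centre of the underside
- bare_unit: A second, opened unit without tube: electronics upright on a clear hexagonal base, 68 mm wide, 102 mm high; not part of the job. Origin: centre of the underside
- hub: Dark grey port hub, 30 x 115 x 14 mm (x, y, z), lying flat; not part of the job. Origin: centre of the underside
- dev_board: Black development board with pins, 28 x 70 x 14 mm (x, y, z), lying flat; not part of the job. Origin: centre of the underside
- io_block: Orange connector block with round steel sockets, 200 x 60 x 38 mm (x, y, z), lying flat; not part of the job. Origin: centre of the underside
- screwdriver: Screwdriver, 170 mm long, lying flat along its own x near the robot; not part of the job
Mind the look-alikes: they are no part of the job. What is shaped like the part that bears lens but orange is not meant.

How it is judged (in metres and radians):
On the way, in this order (a step that is already met when the one before it is completed fails the run):
1. the cap stands on the black pad, let go, while the carrier is still in the tube (height (world z) of cap_center below 0.04 m and angle between cap_center's own z axis and vertical below 0.15 rad and x of cap_center in the frame of pad_top between -0.12 and 0.12 m and y of cap_center in the frame of pad_top between -0.095 and 0.095 m and contact force between cap and the fingers below 0.05 N and z of carrier_foot in the frame of tube below 0.03 m), for 0.2 s.
2. the carrier is drawn right out of the standing tube, upright (z of carrier_foot in the frame of tube above 0.104 m and angle between carrier_center's own z axis and vertical below 0.25 rad and contact force between carrier and the fingers above 0.3 N and distance of tube from where it was at the start of the episode below 0.04 m and angle between tube's own z axis and vertical below 0.1 rad), for 0.1 s.
At the end, for the whole second after the job is handed in: Fingers alone hold the carrier, still, tilt < 0.15 rad, foot > 50 mm up; middle 75-145 mm out from the lens, within 30 mm sideways and 25 mm in height of its axis, board side to the lens (within 45 mm of square). Cap upright on the pad, let go; tube upright, moved < 40 mm (x of carrier_center in the frame of lens between -0.145 and -0.075 m and y of carrier_center in the frame of lens between -0.03 and 0.03 m and z of carrier_center in the frame of lens between -0.025 and 0.025 m and angle between each of carrier_center, cap_center's own z axis and vertical below 0.15 rad and x of lens in the frame of carrier_center above 0.06 m and y of lens in the frame of carrier_center between -0.045 and 0.045 m and height (world z) of carrier_foot above 0.05 m and linear speed of carrier below 0.02 m/s and angular speed of carrier below 0.15 rad/s and contact force between carrier and the fingers above 0.3 N and contact force between carrier and tube below 0.05 N and contact force between carrier and cap below 0.05 N and contact force between carrier and bench_camera below 0.05 N and distance of tube from where it was at the start of the episode below 0.04 m and angle between tube's own z axis and vertical below 0.1 rad and height (world z) of cap_center below 0.04 m and x of cap_center in the frame of pad_top between -0.12 and 0.12 m and y of cap_center in the frame of pad_top between -0.095 and 0.095 m and contact force between cap and the fingers below 0.05 N); the arm keeps its last pose, push and grip.
It fails at once if the carrier is laid over or dropped (tilts more than 40 degrees) (angle between carrier_center's own z axis and vertical above 0.7 rad).
It fails at once if the tube is tipped more than 17 degrees (angle between tube's own z axis and vertical above 0.3 rad).
It fails at once if another thing on the bench (pot, bare unit, hub, boards, block, screwdriver) is pushed more than 30 mm (distance of any of spare_pot, bare_unit, hub, dev_board, io_block, screwdriver from where it was at the start of the episode above 0.03 m).
It also fails if it takes over 64 s, if anything falls off the work surface, if the arm or the gripper's body presses on something with over 40 N, if the wrist force passes 120 N, or if a joint passes its speed limit or range.

## Working session

There is one attempt and no reset: what is moved stays moved. The work goes in short steps, Python scripts to look and compute and a shell command to move; the robot and the scene stay as the last step left them, time stands still between calls to the robot, and variables do not carry over. Pictures are saved under pics/ and viewed, about 8 in all and at most 12, crops included, and the job is handed in when it is done.

```bash
mkdir -p pics; cat > h.py <<'E'
import numpy as np, cv2
from cell import state, read_camera
def snap(n,f):
    c=read_camera(n); cv2.imwrite(f'pics/{f}.png',c['img'][:,:,::-1]); np.save(f'pics/{f}.npy',c,allow_pickle=True); return c
def load(f): return np.load(f'pics/{f}.npy',allow_pickle=True).item()
def ray(c,u,v,fish=False):
    x,y=(u-c['cx'])/c['fx'],(v-c['cy'])/c['fy']
    if fish:
        r=np.hypot(x,y); s=np.sin(r)/max(r,1e-9); d=np.array([x*s,y*s,np.cos(r)])
    else: d=np.array([x,y,1.])
    T=np.array(c['T']); return T[:3,3],T[:3,:3]@d
def onz(c,u,v,z,fish=False):
    o,d=ray(c,u,v,fish); return o+d*(z-o[2])/d[2]
def proj(c,p):
    T=np.array(c['T']); q=T[:3,:3].T@(np.array(p)-T[:3,3]); return c['fx']*q[0]/q[2]+c['cx'],c['fy']*q[1]/q[2]+c['cy']
E
python3 - <<'E'
from h import *
for n in('top','scene'):
    c=snap(n,n+'0'); print(n,c['fx'],c['cx'],c['cy'],np.round(c['T'],3).tolist())
print(state())
E
```

```text
top 562.4228289764316 320.4225553963904 246.68959695285534 [[0.013, -0.985, 0.174, 299.691], [-1.0, -0.016, -0.018, 83.827], [0.021, -0.174, -0.985, 1503.439], [0.0, 0.0, 0.0, 1.0]]
scene 536.3058516785202 321.7568917723487 241.45875481205832 [[0.675, 0.535, -0.508, 1136.845], [0.737, -0.506, 0.447, -480.047], [-0.017, -0.676, -0.736, 978.604], [0.0, 0.0, 0.0, 1.0]]
{'t': 0.1, 'joints': array([-1.34562246e+00,  4.91515762e-01,  1.55938799e+00, -1.80902998e-05,
        1.09174986e+00, -1.05619616e-01]), 'qvel': array([-9.44479316e-04, -1.57244591e-03, -3.09675071e-03,  1.96900271e-05,
        9.18021325e-04, -1.03404108e-03]), 'tau': array([ 3.12097720e-03, -6.13620830e+01, -2.58606094e+01,  6.93885447e-02,
        4.69797326e-02, -5.16624891e-05]), 'eef_pos': array([ 202.95404133, -590.90435688,  228.11012723]), 'tcp_rot': array([-3.14149676e+00,  1.05674669e-03, -1.23999445e+00]), 'ft_force': array([-0.32341519,  0.99373583, -0.31944065]), 'moment': array([-0.02606208,  0.00057242, -0.00796854]), 'opening': 0.999976515518149}
```

View pics/top0.png

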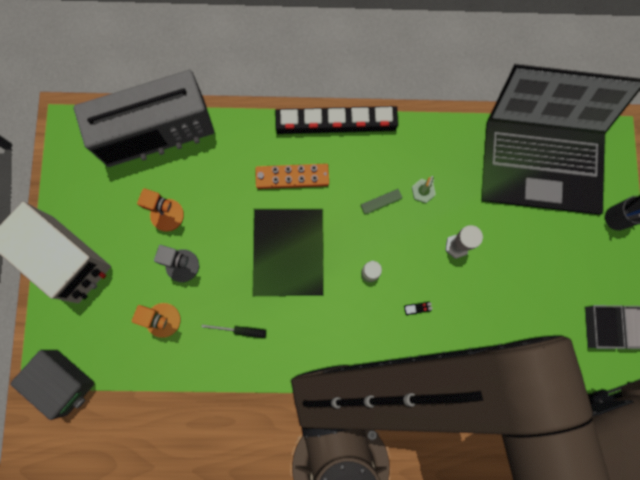

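View pics/scene0.png

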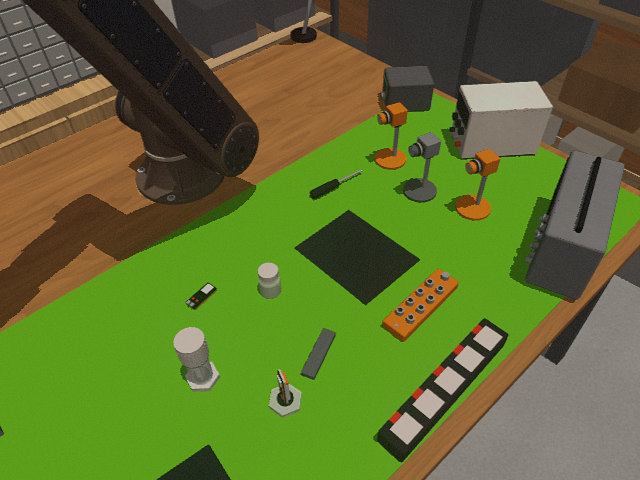

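The tube stands at top (457,245) with its cap at (470,237). The pot is at (372,271), the pad at (288,252), and the grey camera's cube at (165,256) with its foot at (183,265). The orange cameras are decoys. Next I'll look at enlarged crops of the tube and camera.

```bash
python3 - <<'E'
from h import *
t=load('top0')['img'][:,:,::-1]; s=load('scene0')['img'][:,:,::-1]
def cr(i,x,y): return cv2.resize(i[y:y+60,x:x+80],(400,300),interpolation=cv2.INTER_CUBIC)
a=np.hstack([cr(t,140,225),cr(t,425,215)]);b=np.hstack([cr(s,385,125),cr(s,160,330)])
cv2.imwrite('pics/crop.png',np.vstack([a,b]))
E
```

```text
(no output)
```

View pics/crop.png

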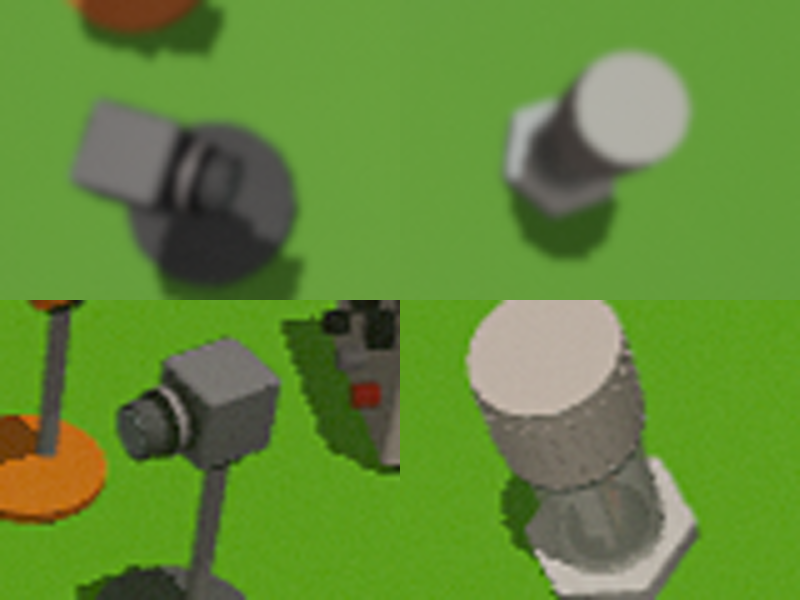

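The crops show the cap disc at top px (471.2,236.6) and the cube's top corners. The barrel points right and slightly down in the top view.

```bash
python3 - <<'E'
from h import *
t=load('top0'); s=load('scene0'); f=lambda x,y:(140+x/5-.4,225+y/5-.4)
def tri(a,b):
    A=0;B=0
    for o,d in(a,b):
        d=d/np.linalg.norm(d);P=np.eye(3)-np.outer(d,d);A=A+P;B=B+P@o
    return np.linalg.solve(A,B)
print('cap tri',tri(ray(t,470.8,236.2),ray(s,188.8,340.6)), 'z144',onz(t,470.8,236.2,144),onz(s,188.8,340.6,144))
C=[onz(t,*f(*p),174) for p in((103,98),(182,128),(160,208),(73,183))]
print('cube',np.round(C,1).tolist(),np.mean(C,0))
for a,b in((0,1),(3,2)): d=C[b]-C[a];print(np.linalg.norm(d),np.degrees(np.arctan2(d[1],d[0])))
for a,b in((0,3),(1,2)): d=C[b]-C[a];print(np.linalg.norm(d),np.degrees(np.arctan2(d[1],d[0])))
print('foot',onz(t,*f(212,203),6))
# lens tip by triangulation: scene lens glass ~ (142,432)/5
print('cubetop c scene',onz(s,385+220/5-.4,125+78/5-.4,174))
print('barrel front top px', onz(t,*f(236,185),152), 'scene lens', onz(s,385+137/5-.4,125+132/5-.4,152), tri(ray(t,*f(238,185)),ray(s,385+137/5-.4,125+132/5-.4)))
hsv=cv2.cvtColor(t['img'],cv2.COLOR_RGB2HSV); m=((hsv[...,2]<60)).astype(np.uint8); m[:205]=0;m[300:]=0;m[:,:245]=0;m[:,330:]=0
c=max(cv2.findContours(m,0,2)[0],key=cv2.contourArea); r=cv2.minAreaRect(c); print('pad',[np.round(onz(t,*p,5),0).tolist() for p in cv2.boxPoints(r)],onz(t,*r[0],5))
for n,p,z in(('pot',(372,270),75),('bare',(424,190),12),('hub',(381,202),14),('dev',(418,308),14),('sd tip',(204,327),5),('dec1',(150,200),170),('dec2',(147,318),170)): print(n,onz(t,*p,z))
E
```

```text
cap tri [ 573.27688184 -313.53381427  140.89852989] z144 [ 572.27840455 -313.37877188  144.        ] [ 575.84979878 -313.4645926   144.        ]
cube [[534.0, 442.1, 174.0], [520.1, 403.7, 174.0], [481.5, 411.9, 174.0], [492.8, 453.7, 174.0]] [507.08288385 427.86409484 174.        ]
40.80933528866022 -109.91306671518757
43.31281156666621 -105.1479957913151
42.83686327836983 164.26951987758596
39.50641315851287 168.05742967515272
foot [507.56159974 425.85872693   6.        ]
cubetop c scene [513.61365009 426.79951695 174.        ]
barrel front top px [496.2571804  381.45539061 152.        ] scene lens [496.58387813 388.44835768 152.        ] [497.81622081 382.05098531 155.32252626]
pad [[663.0, 239.0, 5.0], [666.0, 56.0, 5.0], [522.0, 54.0, 5.0], [519.0, 234.0, 5.0]] [592.13875479 145.89220528   5.        ]
pot [493.33581021 -75.62176457  75.        ]
bare [ 726.18509016 -226.726168     12.        ]
hub [ 689.4440361  -107.62546021   14.        ]
dev [ 402.07306159 -204.21275855   14.        ]
sd tip [344.76748152 359.44176726   5.        ]
dec1 [643.24995445 474.58557473 170.        ]
dec2 [358.82808737 462.96900322 170.        ]
```

```bash
python3 -m handwheel '[{"x":0.37,"y":0.277},{"x":0.37,"y":0.277},{"x":0.37,"y":0.277},{"x":0.37,"y":0.277},{"x":0.37,"y":0.277},{"x":0.37,"y":0.277},{"x":0.37,"y":0.277},{"x":0.37,"y":0.277},{"x":0.37,"y":0.277},{"x":0.37,"y":0.277},{"x":0.37,"y":0.277},{"x":0.37,"y":0.277},{"x":0.37,"y":0.277},{"x":0.37,"y":0.277},{"x":0.37,"y":0.277},{"x":0.37,"y":0.277}]'
python3 - <<'E'
from h import *
c=snap('wrist','w1'); print(c['fx'],c['cx'],c['cy'],np.round(c['T'],3).tolist())
t=load('top0')
for p in((253,209),(323,209),(323,296),(253,296)): print(onz(t,*p,5))
E
```

```text
371.64829954431775 319.8769599793206 244.02963109780558 [[0.324, -0.919, -0.226, 265.947], [-0.946, -0.315, -0.076, -568.97], [-0.001, 0.238, -0.971, 383.296], [0.0, 0.0, 0.0, 1.0]]
[665.63815825 241.75642074   5.        ]
[669.11466701  50.53772559   5.        ]
[430.89248206  47.61161582   5.        ]
[428.12205435 233.717123     5.        ]invalid input
```

View pics/w1.png

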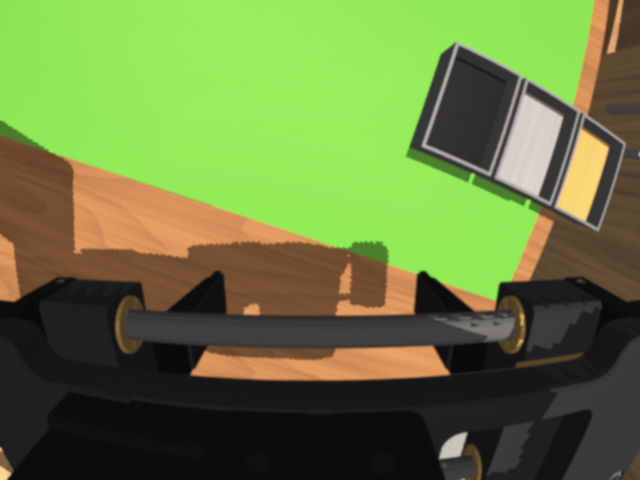

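The wrist view is of the start pose because the move was refused: every row needs all five keys. I'll repeat it with full rows.

```bash
python3 -m handwheel '[{"hand":0.095,"x":0.37,"y":0.277,"z":0.01,"spin":0},{"hand":0.095,"x":0.37,"y":0.277,"z":0.01,"spin":0},{"hand":0.095,"x":0.37,"y":0.277,"z":0.01,"spin":0},{"hand":0.095,"x":0.37,"y":0.277,"z":0.01,"spin":0},{"hand":0.095,"x":0.37,"y":0.277,"z":0.01,"spin":0},{"hand":0.095,"x":0.37,"y":0.277,"z":0.01,"spin":0},{"hand":0.095,"x":0.37,"y":0.277,"z":0.01,"spin":0},{"hand":0.095,"x":0.37,"y":0.277,"z":0.01,"spin":0},{"hand":0.095,"x":0.37,"y":0.277,"z":0.01,"spin":0},{"hand":0.095,"x":0.37,"y":0.277,"z":0.01,"spin":0},{"hand":0.095,"x":0.37,"y":0.277,"z":0.01,"spin":0},{"hand":0.095,"x":0.37,"y":0.277,"z":0.01,"spin":0},{"hand":0.095,"x":0.37,"y":0.277,"z":0.01,"spin":0},{"hand":0.095,"x":0.37,"y":0.277,"z":0.01,"spin":0},{"hand":0.095,"x":0.37,"y":0.277,"z":0.01,"spin":0},{"hand":0.095,"x":0.37,"y":0.277,"z":0.01,"spin":0}]'
python3 - <<'E'
from h import *
c=snap('wrist','w2'); print(state()['joints'])
E
```

```text
t: 1.48
eef_pos: [572.0, -315.2, 238.7]
tcp_rot: [3.141, -0.0, -1.242]
ft_force: [0.1, 0.5, 0.5]
opening: 0.999
[-6.04632025e-01  5.22824575e-01  1.47224831e+00 -1.67883820e-04
  1.14650641e+00  6.37258478e-01]
```

View pics/w2.png

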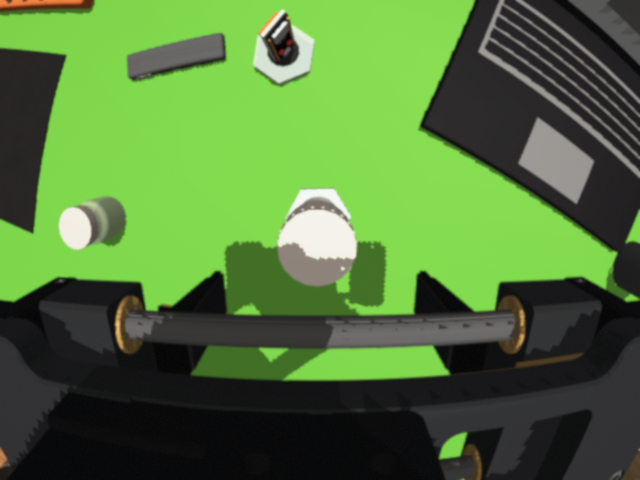

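The cap disc is at (317,246), radius about 40 px, centred between the fingers.

```bash
python3 - <<'E'
from h import *
c=load('w2')
for p in((317,246),(278,246),(356,246)): print(onz(c,*p,144,True))
E
```

```text
[ 574.88042807 -311.62089813  144.        ]
[ 566.10950366 -285.91687861  144.        ]
[ 583.62720038 -337.28627116  144.        ]
```

```bash
python3 -m handwheel '[{"hand":0.095,"x":0.002,"y":0.002,"z":-0.03,"spin":0},{"hand":0.095,"x":0.002,"y":0.002,"z":-0.06,"spin":0},{"hand":0.095,"x":0.002,"y":0.002,"z":-0.09,"spin":0},{"hand":0.095,"x":0.002,"y":0.002,"z":-0.115,"spin":0},{"hand":0.095,"x":0.002,"y":0.002,"z":-0.115,"spin":0},{"hand":0.08,"x":0.002,"y":0.002,"z":-0.115,"spin":0},{"hand":0.07,"x":0.002,"y":0.002,"z":-0.115,"spin":0},{"hand":0.065,"x":0.002,"y":0.002,"z":-0.115,"spin":0},{"hand":0.06,"x":0.002,"y":0.002,"z":-0.115,"spin":0},{"hand":0.055,"x":0.002,"y":0.002,"z":-0.115,"spin":0},{"hand":0.05,"x":0.002,"y":0.002,"z":-0.115,"spin":0},{"hand":0.05,"x":0.002,"y":0.002,"z":-0.115,"spin":0},{"hand":0.05,"x":0.002,"y":0.002,"z":-0.115,"spin":0},{"hand":0.05,"x":0.002,"y":0.002,"z":-0.115,"spin":0}]'
```

```text
t: 2.7
eef_pos: [575.2, -312.2, 124.2]
tcp_rot: [-3.141, -0.001, -1.24]
ft_force: [-1.6, 0.5, 6.2]
opening: 0.581
```

```bash
python3 -m handwheel '[{"hand":0.05,"x":0,"y":0,"z":0.003,"spin":0},{"hand":0.05,"x":0,"y":0,"z":0.008,"spin":0},{"hand":0.05,"x":0,"y":0,"z":0.015,"spin":0},{"hand":0.05,"x":0,"y":0,"z":0.025,"spin":0},{"hand":0.05,"x":0,"y":0,"z":0.04,"spin":0},{"hand":0.05,"x":0,"y":0,"z":0.055,"spin":0},{"hand":0.05,"x":0,"y":0,"z":0.08,"spin":0},{"hand":0.05,"x":0,"y":0,"z":0.11,"spin":0},{"hand":0.05,"x":0,"y":0,"z":0.11,"spin":0}]'
python3 - <<'E'
from h import *
c=snap('wrist','w3'); s=snap('scene','s1')
i=np.hstack([c['img'][40:460,120:520],s['img'][40:460,60:460]])[:,:,::-1]; cv2.imwrite('pics/v3.png',i)
E
```

```text
t: 3.45
eef_pos: [576.5, -313.0, 240.3]
tcp_rot: [-3.136, -0.007, -1.24]
ft_force: [0.9, -0.2, -0.2]
opening: 0.583
```

View pics/v3.png

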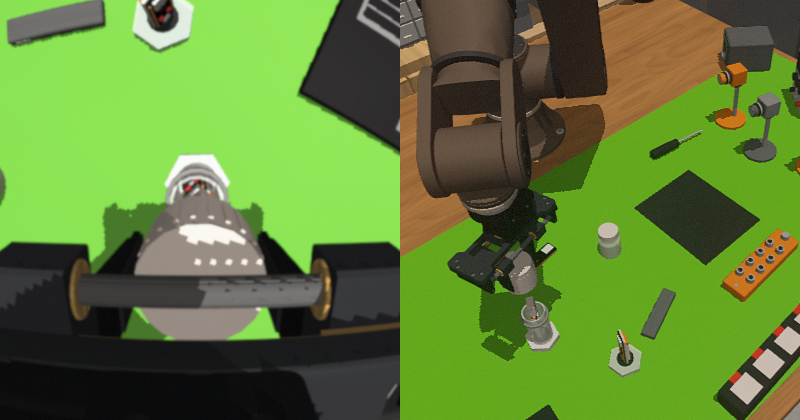

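The cap is off and the tube stands with the carrier inside. I'm now carrying the cap to the pad.

```bash
python3 -m handwheel '[{"hand":0.05,"x":-0.015,"y":0.02,"z":0,"spin":0},{"hand":0.05,"x":-0.015,"y":0.05,"z":0,"spin":0},{"hand":0.05,"x":-0.015,"y":0.09,"z":0,"spin":0},{"hand":0.05,"x":-0.015,"y":0.13,"z":0,"spin":0},{"hand":0.05,"x":-0.015,"y":0.17,"z":0,"spin":0},{"hand":0.05,"x":-0.015,"y":0.21,"z":0,"spin":0},{"hand":0.05,"x":-0.015,"y":0.25,"z":0,"spin":0},{"hand":0.05,"x":-0.015,"y":0.29,"z":0,"spin":0},{"hand":0.05,"x":-0.015,"y":0.33,"z":0,"spin":0},{"hand":0.05,"x":-0.015,"y":0.37,"z":0,"spin":0},{"hand":0.05,"x":-0.015,"y":0.41,"z":0,"spin":0},{"hand":0.05,"x":-0.015,"y":0.43,"z":0,"spin":0},{"hand":0.05,"x":-0.015,"y":0.442,"z":0,"spin":0},{"hand":0.05,"x":-0.015,"y":0.442,"z":-0.04,"spin":0},{"hand":0.05,"x":-0.015,"y":0.442,"z":-0.08,"spin":0},{"hand":0.05,"x":-0.015,"y":0.442,"z":-0.12,"spin":0},{"hand":0.05,"x":-0.015,"y":0.442,"z":-0.15,"spin":0},{"hand":0.05,"x":-0.015,"y":0.442,"z":-0.17,"spin":0},{"hand":0.05,"x":-0.015,"y":0.442,"z":-0.185,"spin":0},{"hand":0.05,"x":-0.015,"y":0.442,"z":-0.185,"spin":0}]'
```

```text
t: 5.22
eef_pos: [558.4, 128.9, 45.3]
tcp_rot: [3.136, 0.001, -1.241]
ft_force: [-0.5, -0.7, 0.1]
opening: 0.578
```

```bash
python3 -c "
from cell import state;s=state();print(s['eef_pos'],s['ft_force'],s['joints'])"
```

```text
[558.39500111 128.87502017  45.27446181] [-0.48043456 -0.7362038   0.08110167] [ 1.11666101e-01  6.62872127e-01  1.84202931e+00 -3.36004342e-04
  6.42618837e-01  1.35276253e+00]
```

```bash
python3 -m handwheel '[{"hand":0.05,"x":0,"y":0,"z":-0.003,"spin":0},{"hand":0.05,"x":0,"y":0,"z":-0.006,"spin":0},{"hand":0.05,"x":0,"y":0,"z":-0.009,"spin":0},{"hand":0.05,"x":0,"y":0,"z":-0.011,"spin":0},{"hand":0.05,"x":0,"y":0,"z":-0.011,"spin":0},{"hand":0.05,"x":0,"y":0,"z":-0.011,"spin":0}]'
```

```text
t: 5.72
eef_pos: [560.1, 129.9, 38.0]
tcp_rot: [-3.141, -0.0, -1.24]
ft_force: [1.7, -0.1, 0.3]
opening: 0.579
```

```bash
python3 -m handwheel '[{"hand":0.05,"x":0,"y":0,"z":-0.001,"spin":0},{"hand":0.05,"x":0,"y":0,"z":-0.001,"spin":0},{"hand":0.06,"x":0,"y":0,"z":-0.001,"spin":0},{"hand":0.07,"x":0,"y":0,"z":-0.001,"spin":0},{"hand":0.095,"x":0,"y":0,"z":-0.001,"spin":0},{"hand":0.095,"x":0,"y":0,"z":-0.001,"spin":0},{"hand":0.095,"x":0,"y":0,"z":-0.001,"spin":0},{"hand":0.095,"x":0,"y":0,"z":-0.001,"spin":0},{"hand":0.095,"x":0,"y":0,"z":0.02,"spin":0},{"hand":0.095,"x":0,"y":0,"z":0.05,"spin":0},{"hand":0.095,"x":0,"y":0,"z":0.09,"spin":0},{"hand":0.095,"x":0,"y":0,"z":0.13,"spin":0},{"hand":0.095,"x":0,"y":0,"z":0.17,"spin":0},{"hand":0.095,"x":0,"y":0,"z":0.19,"spin":0},{"hand":0.095,"x":0,"y":0,"z":0.19,"spin":0},{"hand":0.095,"x":0,"y":0,"z":0.19,"spin":0}]'
python3 - <<'E'
from h import *
c=snap('scene','s2'); w=snap('wrist','w4'); t=snap('top','t2')
i=np.hstack([cv2.resize(c['img'][100:380,150:450],(400,373)),w['img'][:373,100:500]])
j=cv2.resize(t['img'][210:260,430:510],(640,400),interpolation=2); k=cv2.resize(c['img'][330:390,170:220],(160,192))
b=np.zeros((773,800,3),np.uint8)
cv2.imwrite('pics/v4.png',i[:,:,::-1]); 
l=np.hstack([cv2.resize(t['img'][215:265,435:485],(400,400),interpolation=2),cv2.resize(c['img'][320:400,160:240],(400,400),interpolation=2)]); cv2.imwrite('pics/v5.png',l[:,:,::-1])
E
```

```text
t: 7.05
eef_pos: [560.1, 129.9, 228.5]
tcp_rot: [-3.14, -0.001, -1.24]
ft_force: [-0.8, -0.3, -0.2]
opening: 0.998
```

View pics/v4.png

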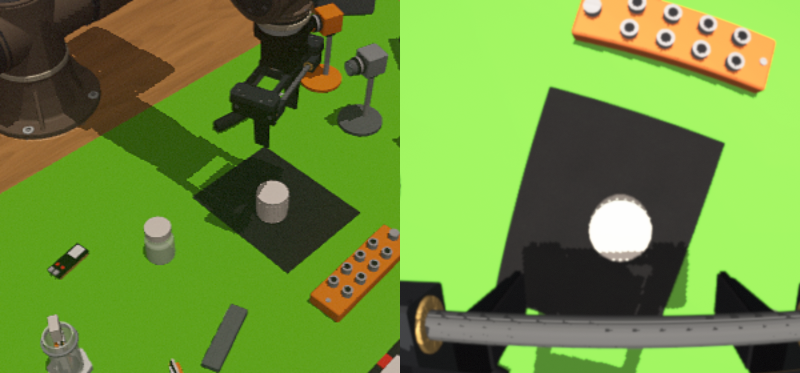

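View pics/v5.png

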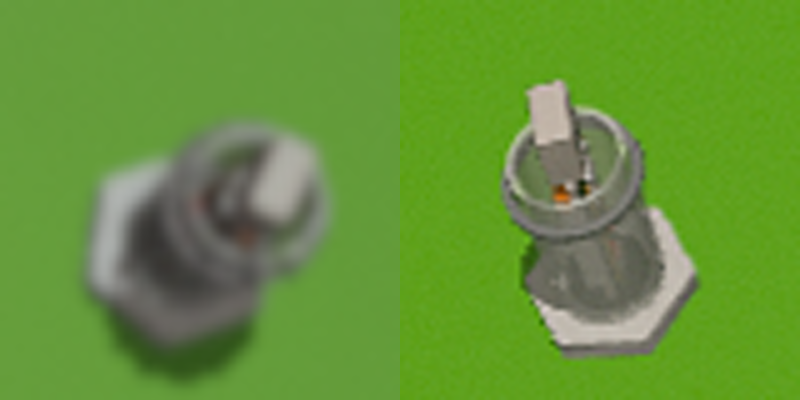

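The cap stands upright on the pad, let go. The tab's wide axis runs at about -32° in the world, so I'm going back over the tube, turning by -51° (-10.2 units).

```bash
python3 -m handwheel '[{"hand":0.095,"x":0.015,"y":-0.442,"z":0.012,"spin":-10.2},{"hand":0.095,"x":0.015,"y":-0.442,"z":0.012,"spin":-10.2},{"hand":0.095,"x":0.015,"y":-0.442,"z":0.012,"spin":-10.2},{"hand":0.095,"x":0.015,"y":-0.442,"z":0.012,"spin":-10.2},{"hand":0.095,"x":0.015,"y":-0.442,"z":0.012,"spin":-10.2},{"hand":0.095,"x":0.015,"y":-0.442,"z":0.012,"spin":-10.2},{"hand":0.095,"x":0.015,"y":-0.442,"z":0.012,"spin":-10.2},{"hand":0.095,"x":0.015,"y":-0.442,"z":0.012,"spin":-10.2},{"hand":0.095,"x":0.015,"y":-0.442,"z":0.012,"spin":-10.2},{"hand":0.095,"x":0.015,"y":-0.442,"z":0.012,"spin":-10.2},{"hand":0.095,"x":0.015,"y":-0.442,"z":0.012,"spin":-10.2},{"hand":0.095,"x":0.015,"y":-0.442,"z":0.012,"spin":-10.2},{"hand":0.095,"x":0.015,"y":-0.442,"z":0.012,"spin":-10.2},{"hand":0.095,"x":0.015,"y":-0.442,"z":0.012,"spin":-10.2},{"hand":0.095,"x":0.015,"y":-0.442,"z":0.012,"spin":-10.2},{"hand":0.095,"x":0.015,"y":-0.442,"z":0.012,"spin":-10.2},{"hand":0.095,"x":0.015,"y":-0.442,"z":0.012,"spin":-10.2},{"hand":0.095,"x":0.015,"y":-0.442,"z":0.012,"spin":-10.2}]'
python3 - <<'E'
from h import *
c=snap('wrist','w5'); cv2.imwrite('pics/v6.png',cv2.resize(c['img'][150:310,220:420],(800,640),interpolation=2)[:600,:,::-1])
E
```

```text
t: 8.7
eef_pos: [575.2, -311.4, 239.8]
tcp_rot: [-3.141, -0.0, -2.129]
ft_force: [-0.7, 0.1, -0.3]
opening: 1.002
```

View pics/v6.png

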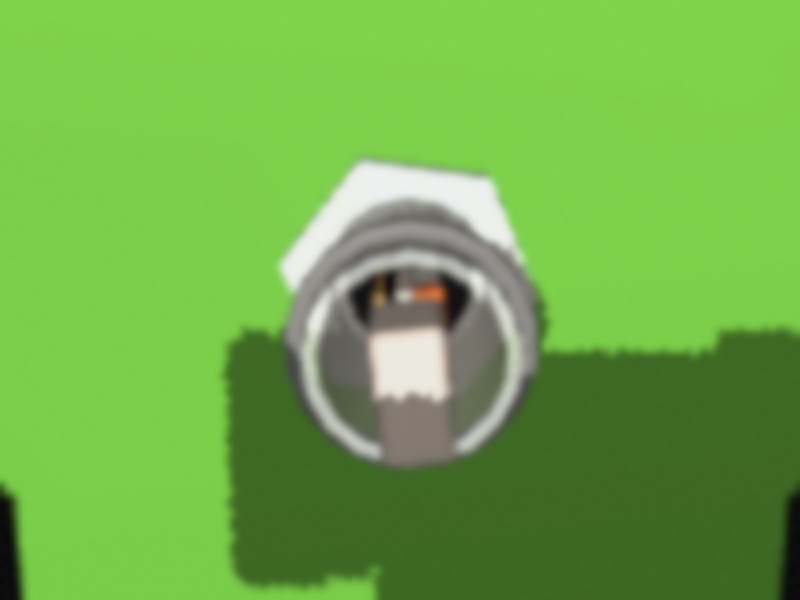

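```bash
python3 - <<'E'
from h import *
c=load('w5'); P=[onz(c,220+x/4-.4,150+y/4-.4,136,True) for x,y in((370,333),(446,328),(455,462),(383,465))]
print(np.round(P,1).tolist(),np.mean(P,0))
for a,b in((0,3),(1,2),(0,1),(3,2)): d=P[b]-P[a];print(np.linalg.norm(d),np.degrees(np.arctan2(d[1],d[0])))
E
```

```text
[[587.6, -312.2, 136.0], [581.2, -324.2, 136.0], [559.1, -312.5, 136.0], [565.6, -301.1, 136.0]] [ 573.36881661 -312.47503744  136.        ]
24.689893558731885 153.19648010129114
24.999813257148052 152.17591111995088
13.567843573131972 -118.15140547145681
13.133693686661369 -119.53158834831574
```

The tab measures 25 x 13.4 mm (26 x 14 expected), with its thin axis at -118°. Next I centre the jaws, turn +4°, go down to TCP z of 122 and close.

```bash
python3 -m handwheel '[{"hand":0.095,"x":-0.002,"y":-0.001,"z":-0.02,"spin":0.8},{"hand":0.08,"x":-0.002,"y":-0.001,"z":-0.05,"spin":0.8},{"hand":0.07,"x":-0.002,"y":-0.001,"z":-0.08,"spin":0.8},{"hand":0.06,"x":-0.002,"y":-0.001,"z":-0.1,"spin":0.8},{"hand":0.05,"x":-0.002,"y":-0.001,"z":-0.113,"spin":0.8},{"hand":0.05,"x":-0.002,"y":-0.001,"z":-0.118,"spin":0.8},{"hand":0.04,"x":-0.002,"y":-0.001,"z":-0.118,"spin":0.8},{"hand":0.03,"x":-0.002,"y":-0.001,"z":-0.118,"spin":0.8},{"hand":0.02,"x":-0.002,"y":-0.001,"z":-0.118,"spin":0.8},{"hand":0.018,"x":-0.002,"y":-0.001,"z":-0.118,"spin":0.8},{"hand":0.015,"x":-0.002,"y":-0.001,"z":-0.118,"spin":0.8},{"hand":0.01,"x":-0.002,"y":-0.001,"z":-0.118,"spin":0.8},{"hand":0.005,"x":-0.002,"y":-0.001,"z":-0.118,"spin":0.8},{"hand":0.005,"x":-0.002,"y":-0.001,"z":-0.118,"spin":0.8},{"hand":0.005,"x":-0.002,"y":-0.001,"z":-0.118,"spin":0.8},{"hand":0.005,"x":-0.002,"y":-0.001,"z":-0.118,"spin":0.8}]'
```

```text
t: 10.08
eef_pos: [573.1, -313.2, 121.8]
tcp_rot: [-3.141, -0.0, -2.06]
ft_force: [-0.6, 0.4, 1.5]
opening: 0.148
```

```bash
python3 -m handwheel '[{"hand":0.005,"x":0,"y":0,"z":0.004,"spin":0},{"hand":0.005,"x":0,"y":0,"z":0.01,"spin":0},{"hand":0.005,"x":0,"y":0,"z":0.02,"spin":0},{"hand":0.005,"x":0,"y":0,"z":0.03,"spin":0},{"hand":0.005,"x":0,"y":0,"z":0.04,"spin":0},{"hand":0.005,"x":0,"y":0,"z":0.05,"spin":0},{"hand":0.005,"x":0,"y":0,"z":0.06,"spin":0},{"hand":0.005,"x":0,"y":0,"z":0.07,"spin":0},{"hand":0.005,"x":0,"y":0,"z":0.08,"spin":0},{"hand":0.005,"x":0,"y":0,"z":0.09,"spin":0},{"hand":0.005,"x":0,"y":0,"z":0.1,"spin":0},{"hand":0.005,"x":0,"y":0,"z":0.11,"spin":0},{"hand":0.005,"x":0,"y":0,"z":0.12,"spin":0},{"hand":0.005,"x":0,"y":0,"z":0.128,"spin":0},{"hand":0.005,"x":0,"y":0,"z":0.13,"spin":0},{"hand":0.005,"x":0,"y":0,"z":0.13,"spin":2},{"hand":0.005,"x":0,"y":0,"z":0.13,"spin":4},{"hand":0.005,"x":0,"y":0,"z":0.13,"spin":6},{"hand":0.005,"x":0,"y":0,"z":0.13,"spin":8},{"hand":0.005,"x":0,"y":0,"z":0.13,"spin":8}]'
python3 - <<'E'
from h import *
c=snap('scene','s3'); cv2.imwrite('pics/v7.png',cv2.resize(c['img'][220:400,100:340],(800,600),interpolation=2)[:,:,::-1])
E
```

```text
t: 11.75
eef_pos: [572.9, -313.1, 251.3]
tcp_rot: [3.141, 0.0, -1.429]
ft_force: [-0.7, 0.2, -0.2]
opening: 0.147
```

View pics/v7.png

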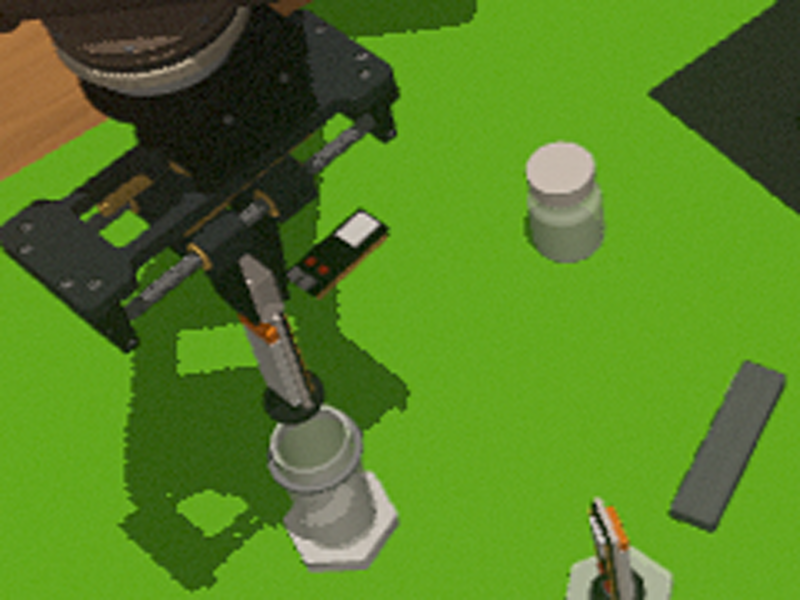

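The carrier is out, upright, and the tube is still standing. The silver battery face points left (world -82°) and the dark board edge is on the right, so the board faces +98°. Next I carry it to about (465,266), turning -23° so the board faces the lens at 75°.

```bash
python3 -m handwheel '[{"hand":0.005,"x":-0.003,"y":0.015,"z":0,"spin":0},{"hand":0.005,"x":-0.008,"y":0.04,"z":0,"spin":0},{"hand":0.005,"x":-0.014,"y":0.07,"z":0,"spin":0},{"hand":0.005,"x":-0.02,"y":0.105,"z":0,"spin":-0.3},{"hand":0.005,"x":-0.026,"y":0.14,"z":0,"spin":-0.6},{"hand":0.005,"x":-0.032,"y":0.175,"z":0,"spin":-1},{"hand":0.005,"x":-0.039,"y":0.21,"z":0,"spin":-1.4},{"hand":0.005,"x":-0.046,"y":0.245,"z":0,"spin":-1.8},{"hand":0.005,"x":-0.052,"y":0.28,"z":0,"spin":-2.2},{"hand":0.005,"x":-0.058,"y":0.315,"z":0,"spin":-2.6},{"hand":0.005,"x":-0.065,"y":0.35,"z":0,"spin":-3},{"hand":0.005,"x":-0.072,"y":0.385,"z":0,"spin":-3.4},{"hand":0.005,"x":-0.078,"y":0.42,"z":0,"spin":-3.8},{"hand":0.005,"x":-0.085,"y":0.455,"z":0,"spin":-4.2},{"hand":0.005,"x":-0.091,"y":0.485,"z":0,"spin":-4.6},{"hand":0.005,"x":-0.096,"y":0.515,"z":0,"spin":-4.6},{"hand":0.005,"x":-0.1,"y":0.535,"z":0,"spin":-4.6},{"hand":0.005,"x":-0.104,"y":0.55,"z":0,"spin":-4.6},{"hand":0.005,"x":-0.106,"y":0.555,"z":0,"spin":-4.6},{"hand":0.005,"x":-0.106,"y":0.555,"z":0,"spin":-4.6}]'
python3 -m handwheel '[{"hand":0.005,"x":-0.001,"y":0.008,"z":-0.01,"spin":0},{"hand":0.005,"x":-0.002,"y":0.016,"z":-0.02,"spin":0},{"hand":0.005,"x":-0.002,"y":0.024,"z":-0.03,"spin":0},{"hand":0.005,"x":-0.002,"y":0.024,"z":-0.04,"spin":0},{"hand":0.005,"x":-0.002,"y":0.024,"z":-0.048,"spin":0},{"hand":0.005,"x":-0.002,"y":0.024,"z":-0.052,"spin":0},{"hand":0.005,"x":-0.002,"y":0.024,"z":-0.052,"spin":0},{"hand":0.005,"x":-0.002,"y":0.024,"z":-0.052,"spin":0},{"hand":0.005,"x":-0.002,"y":0.024,"z":-0.052,"spin":0}]'
python3 - <<'E'
from h import *
c=snap('scene','s4'); w=snap('wrist','w8'); snap('top','t4'); print(state()['joints'])
u,v=[int(q) for q in proj(c,(465,266,152))]; print(u,v)
a=cv2.resize(c['img'][v-75:v+75,u-75:u+75],(440,440),interpolation=2); b=cv2.resize(w['img'],(360,270)); d=cv2.resize(load('t4')['img'][230:295,150:280],(360,180),interpolation=2)
cv2.imwrite('pics/v8.png',np.hstack([np.pad(a,((0,10),(0,0),(0,0))),np.vstack([b,d])])[:,:,::-1])
E
```

```text
t: 13.47
eef_pos: [466.6, 242.6, 251.5]
tcp_rot: [3.141, -0.0, -1.837]
ft_force: [-0.6, -0.5, -0.7]
opening: 0.144
t: 14.22
eef_pos: [465.3, 265.7, 200.0]
tcp_rot: [-3.141, 0.0, -1.837]
ft_force: [0.1, 0.5, -1.9]
opening: 0.142
[ 3.95937657e-01  3.97776260e-01  1.81197079e+00 -7.61092778e-05
  9.31052654e-01  2.23286111e+00]
368 167
```

View pics/v8.png

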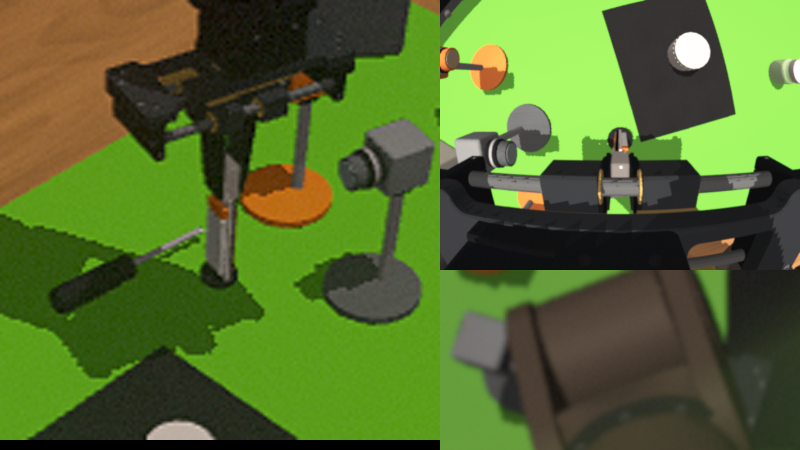

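```bash
python3 - <<'E'
from h import *
s=load('s4');w=load('w8'); k=150/440
ls=(293+349*k,92+172*k); lw=((511-440)*640/360,152*480/270)
a,b=ray(s,*ls),ray(w,*lw,True); A=0;B=0
for o,d in(a,b): d=d/np.linalg.norm(d);P=np.eye(3)-np.outer(d,d);A=A+P;B=B+P@o
X=np.linalg.solve(A,B); print('lens tri',X,onz(s,*ls,152),onz(w,*lw,152,True))
print('foot px',293+219*k,92+280*k,'expected',proj(s,(465,266,91)),proj(s,(465,266,81)))
L=np.array([492.5,372]);C=np.array([465.3,265.7])
for L in(L,X[:2]):
  d=L-C; print(np.linalg.norm(d),np.degrees(np.arctan2(d[1],d[0])))
E
python3 -c "
from cell import state;s=state();print(s['t'],s['eef_pos'],s['tcp_rot'],abs(s['qvel']).max(),s['opening'])"
```

```text
lens tri [498.34636846 383.78716073 155.78800296] [495.59509169 389.49967006 152.        ] [497.17814187 384.8345363  152.        ]
foot px 367.6590909090909 187.45454545454544 expected (np.float64(366.9475102674407), np.float64(186.2716664959455)) (np.float64(366.76843416112683), np.float64(189.29168906852587))
109.72479209367408 75.64713851539209
122.62397807071066 74.36586895767026
14.3667 [465.18177993 265.8607548  200.12088246] [-3.14092968e+00  4.39273682e-04 -1.83687790e+00] 0.002474393523127706 0.14440169901022076
```

```bash
python3 -c "
from cell import job_done;print(job_done())"
```

```text
the job is handed in; nothing more can be done
None
```

The job is handed in at about 14.4 s of robot time, with the arm still holding the carrier in front of the grey camera's lens. No verdict was reported.

**What I did:** I lifted the cap off, stood it open side down on the black pad and let go. Then I drew the carrier straight up by its tab and carried it to the lens. The tube was left standing.

**Last checks:**
- **Grip and stillness:** The opening is about 14 mm, which matches the tab. The tool is vertical and the joints are at rest.
- **Distance:** It comes out at 110 mm using the camera post and cube direction, but 123 mm from the triangulated lens. The two disagree by about 12 mm, and both are inside 75–145 mm.
- **Sideways and aim:** The line to the lens lies at 74–76°, and the jaws are turned to 75°, so the board should be nearly square to it.
- **Height:** The carrier's middle should be about 150 mm above the work surface. I measured the lens at about 156 mm against about 152 mm expected. The foot looked up to 4 mm lower than planned. All of this is within the 25 mm allowed.
- **Which side faces the lens:** The last view shows the silver battery side away from the lens. I did not see the board face itself directly.
- **Cap and tube:** The pictures show the cap upright on the pad and the tube upright after the draw. I did not measure how far the tube moved, and I saw no bench items disturbed.

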